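Pulse the spice mill: hold-down lever shut, bayonet lid held at half twist

ROBOT

A 6-joint arm with a two-finger parallel gripper is mounted at the origin on the work surface. World frame = base frame: x ahead of the robot, y to its left, z up, the work surface at z = 0. Lengths are in m, angles in rad, forces in N, time in s.
With the tool pointing down it reaches from about 0.4 to 0.825 m from the base axis. Payload 7 kg.
Tool frame: the origin (TCP) lies on the centre line of the jaws, within the pads' length; the fingertips stand 25 mm ahead of it and the grasp point (between the pads) lies 6 mm ahead of it; z points along the fingers, y is the direction in which the jaws open and shut (so a half turn about z gives the same grasp; the last joint's range is limited). The gripper opens to 88 mm and grips with 3 to 60 N. Pads are 19 mm wide; open, the fingers measure 130 mm over their backs; the gripper's body (78 mm by 193 mm) begins 47 mm behind the grasp point.
Start: joints at [-1.051, 0.359, 0.012, 0, -1.224, -0.288], TCP at [0.155, -0.657, 0.252] pointing down, gripper open.
Joint ranges: [-3.07, 3.07], [-1.43, 2.12], [-1.02, 1.25], [-3.03, 1.67], [-3.05, -0], [-3.03, 3.03]. Speed limits (rad/s): [2.39, 2.39, 3.01, 3.14, 3.14, 3.14].

INTERFACE

Orientations are given as [roll, pitch, yaw] about the fixed x, y, z axes, in that order (R = Rz(yaw) Ry(pitch) Rx(roll)).
In Python, from station import * gives the robot as it stands. The module is installed in compiled form; this text tells all that it offers.
- The arm moves only by the tool step_arm, never from a script. Its argument "commands" is text: rows parted by semicolons, each of 6 numbers parted by spaces: the shift along the tool's x, y, z in mm, then the turn, a rotation vector about the tool's x, y, z in rad. A call has 1 to 8 rows; each row shifts and turns the commanded pose from where the row before left it, along the tool's axes as they then stand; what a row does not reach is not made up. A row lasts 1/8 s, in which the tool goes at most 62.5 mm and 10.7 degrees, less where a joint would pass 70% of its speed; a pose out of reach is approached as far as the arm can. A call is refused whole if a number of a shift passes 62.5 or a number of a turn 0.188, either way. A call with a gripper value outside its range is refused whole. "jaw" is the finger opening in mm, from 0 to 87.6, set as the call begins (left out, the last holds). The fingers move at their own pace and stop on an object; "grip_force" is the grip in N (left out, the last holds). Time passes only in rows, so rows that do not move let the fingers close. It gives the time, the measured TCP pose, the force and the opening at its end, in the units of the state.
- get_state(): the state, without advancing time (a new reading comes with each control period).
- grab_frame(name): name is "scene" or "top"; returns a dict with "frame" (420x560x3 uint8, red, green, blue), "fovy" (degrees; the focal length in pixels is half the picture's height over the tangent of half this angle, whatever the lens; pixels are square), "cx", "cy" (the principal point, pixels), "rvec" (rotation vector, rad) and "tvec" (3), from world to camera coordinates, as OpenCV has them. Camera axes: x right, y down, z forward; pixel columns grow to the right and rows downward; lengths in m; the calibration is good to about 2 mm. A picture is of the moment at which its call begins. There is no depth.
- job_done(): hands the job in, once; it reports no verdict.
Trained networks look in a picture, given as the dict that the camera call returned (one of the last four; its "shot" number tells which), for a name from the list of things; names that differ only in an ending like _2 or _b are one class to them, and where a whole thing is asked for, a point or a joint stands for the part that bears it (a point fixed in the world has none). Each returns a list of dicts, best first, with "conf" (0 to 1); they miss things now and then, are a little off and sometimes report something else, mostly with a low value. They report only what shows in the picture. A call takes as long as a camera call. They do not tell look-alikes from the thing itself.
- recognise(picture, name): "pixel" ([column, row] in pixels, amid what is visible of it).
The state is a dict: "t": time; "q": joint angles; "qd": joint speeds; "joint_efforts": joint torques, N m; "eef_pos": TCP position; "ee_rot": TCP orientation; "force": force on the tool from outside, world axes, zero at the start; "moment": the same for the moment, N m; "width": finger opening in m.
Only numpy, scipy, OpenCV 4.12 (cv2) and the standard library are available. Lean on these libraries where they do the work, as an engineer would, in place of code of your own. Each camera call takes 0.05 s, during which the arm holds its last target.

TASK

Get the spice mill going on pulse: swing its red hold-down lever down until it rests in its catch, then set the mill's bayonet lid into the socket and twist it clockwise to the yellow dots, halfway to the lock click and not on into the lock. The lid is sprung and would turn back by itself, so finish while still gripping it and holding it at the halfway point; leave the other kitchenware where it is.

Things in the scene. Friction and masses are not known exactly. Their poses are not given: they have to be found in the camera images.
- mill: Spice mill, fixed to the table: cream round motor base 124 mm across, top of its collar (112 mm across) 84 mm above the table. Grey foot plate 12 mm thick, from x +58 to -127 mm, y +-67 mm. Origin on the mill's axis at table level, z up; the socket's two slots lie at its +x and -x sides; the red hold-down lever crosses the foot plate on its -x side, 100 mm from the axis.
- socket (a point): Centre of the socket mouth on the mill's axis, level with the top of the white lip, 84 mm above the table. Lip 68 mm inner diameter, 6 mm thick; the channel below it is 10 mm high, the floor 16 mm below the lip's top. Turning the lid anticlockwise from the slots is stopped almost at once.
- slot (a point): The slot on the mill's +x side (the other is opposite), 37 mm from the axis, at the lip's top: a gap in the lip 18 mm wide, reaching out to 43 mm from the axis. A red dot on the collar (51 mm from the axis) marks each slot: the lid's lugs go in here.
- half_dot (a point): Yellow dot on the collar, 51 mm from the axis, 40 degrees (0.70 rad) clockwise, seen from above, from the red dot of the +x slot (another one opposite): halfway, the pulse position. A black dot 80 degrees clockwise from the red one marks the lock click.
- clamp_hinge (a point): Hinge of the red hold-down lever: in the mill's frame at (-100, -55, 26) mm. The hinge axis runs along the mill's x.
- clamp_tip (a point): Free end of the red lever, 105 mm from the hinge, mid thickness. The lever is a bar 14 mm wide and 8 mm thick (22 mm wide over the last 12 mm). Shut, it lies level along the mill's +y, its upper face 30 mm above the table, in a steel catch 85 mm from the hinge (two cheeks, 28 mm over both, level with the lever's upper face).
- clamp (a joint): Angle of the hold-down lever: 0 shut (resting in the catch), positive as its tip rises; about 1.57 upright, at most 1.9. Light friction (about 0.05 N m) keeps it where it is left.
- lid: Mint-green bayonet lid, about 160 g, loose, upright on the table. Origin at the centre of its underside, z up. Grey plug 62 mm across (56 at its tapered foot), 14 mm high; two lugs at its foot along +x and -x (10 mm wide, 6 mm high, reaching 38 mm out; red dots above them); flange 92 mm across from 14 to 19 mm up. Half turns are alike. Home, its flange rests on the lip, underside 70 mm above the table.
- lid_bar (a point): Centre of the lid's dark green grip bar, on the lid's axis 37 mm above its underside. The bar is 64 mm long along the lid's x (in line with the lugs), 20 mm wide along y, and 36 mm high (19 to 55 mm above the underside). Axes as the lid's.
- drive (a joint): Sprung ring in the socket: 0 at rest, grows (rad) as the lugs push it clockwise; the lugs meet it after about 0.12 rad of lid turn, so it reads about the lid's turn less 0.12. Its spring resists with 0.05 N m at first, 0.11 N m at halfway. The lock's sprung pawls are met at about 0.93 rad of lid turn; the click comes at about 1.4 rad.
- saucer1: Lowest of a stack of three melamine saucers, 137 mm across, on the pallet slat; bystander.
- saucer2: Middle saucer of the stack; bystander.
- saucer3: Top saucer of the stack, its rim about 52 mm above the table; bystander.
- pot_lid: Aluminium rice pot lid, 180 mm across, 43 mm high with its black knob, on the pallet slat (20 mm thick); bystander.
- strainer: Small stainless steel strainer on the table, bowl 104 mm across and 42 mm high, origin under the bowl, handle to 200 mm along its x; bystander.
- scoop: Yellow plastic scoop on the table, cup 60 mm across and 45 mm high, origin under the cup, handle to 118 mm along its x; bystander.
Not all that is in view belongs to the job. There is more than one size of the lid; the one meant has the size given above.

How it is judged:
By the outcome, as a careful person would: the job done as asked, in the order asked, and still so for the second after the job is handed in, while the arm keeps its last pose, push and grip.
It also fails if it takes over 59 s, if anything falls off the work surface, if the arm or the gripper's body presses on something with over 40 N, if the wrist force passes 120 N, or if a joint passes its speed limit or range.

## Working session

There is one attempt and no reset: what is moved stays moved. The work goes in short steps, Python scripts to look and compute and a tool call to move; the robot and the scene stay as the last step left them, time stands still between calls to the robot, and variables do not carry over. Pictures are saved under pics/ and viewed, and the job is handed in when it is done.

Besides the shell and the picture viewer there is one more tool, called after "Call:" by a JSON object that holds its "api" and its "payload", one argument or row to a line. step_arm: Moves the arm, as the interface text tells. Its arguments: {"type":"object","properties":{"commands":{"type":"string"},"jaw":{"type":"number"},"grip_force":{"type":"number"}},"required":["commands"]}

```bash
mkdir -p pics
cat > h.py <<'E'
from station import *
import numpy as np, cv2, pickle
def save(p,n): cv2.imwrite('pics/'+n+'.png', p['frame'][:,:,::-1])
def K(p):
    f=p['frame'].shape[0]/2/np.tan(np.radians(p['fovy'])/2); return np.array([[f,0,p['cx']],[0,f,p['cy']],[0,0,1]])
def proj(p,P): 
    return cv2.projectPoints(np.array(P,float).reshape(-1,3),np.array(p['rvec'],float),np.array(p['tvec'],float),K(p),None)[0].reshape(-1,2)
def ray(p,px):
    R=cv2.Rodrigues(np.array(p['rvec'],float))[0]; t=np.array(p['tvec'],float).ravel()
    d=R.T@np.linalg.inv(K(p))@np.array([px[0],px[1],1.]); return -R.T@t, d/np.linalg.norm(d)
def atz(p,px,z):
    c,d=ray(p,px); return c+d*(z-c[2])/d[2]
def tri(p1,a,p2,b):
    c1,d1=ray(p1,a);c2,d2=ray(p2,b)
    s=np.linalg.lstsq(np.stack([d1,-d2],1),c2-c1,rcond=None)[0]
    A=c1+s[0]*d1;B=c2+s[1]*d2; return (A+B)/2,np.linalg.norm(A-B)
E
python3 - <<'E'
from h import *
ps={}
for n in ['scene','top']:
    p=grab_frame(n); save(p,n+'0'); ps[n]=p
    print(n,p['fovy'],p['cx'],p['cy'],p['rvec'],p['tvec'], ray(p,(280,210)))
    for o in ['mill','lid','lid_bar','socket','slot','half_dot','clamp_hinge','clamp_tip']:
        print(o,[(np.round(r['pixel'],1).tolist(),round(r['conf'],2)) for r in recognise(p,o)])
pickle.dump(ps,open('p0.pkl','wb'))
print(get_state())
E
```

```text
scene 45.468361518245956 266.44759701057205 207.44906749971952 [ 1.67599058  1.63251404 -0.84866695] [ 0.00456494 -0.27571214  1.8187893 ] (array([ 1.63536753, -0.02466549,  0.84201971]), array([-0.80663645,  0.034569  , -0.59003611]))
mill [([213.9, 214.4], 0.7)]
lid [([363.2, 173.2], 0.64), ([321.6, 192.4], 0.57), ([338.2, 227.9], 0.55)]
lid_bar [([319.6, 195.4], 0.82), ([334.4, 226.7], 0.76)]
socket [([215.0, 216.3], 0.83)]
slot [([217.5, 215.8], 0.8)]
half_dot [([218.2, 215.8], 0.7)]
clamp_hinge [([215.0, 213.7], 0.68)]
clamp_tip []
top 55.973981122852464 279.2795818610023 207.44765864264636 [ 2.2031527  -2.21370067  0.06064814] [-0.02570588  0.56253584  1.16699828] (array([ 0.51526447, -0.01076725,  1.18885615]), array([ 0.03353944, -0.01674956, -0.99929703]))
mill [([318.9, 218.6], 0.58)]
lid [([210.1, 194.3], 0.86), ([171.7, 277.8], 0.74), ([222.8, 249.1], 0.67)]
lid_bar [([210.7, 195.5], 0.93), ([174.8, 279.7], 0.84), ([124.4, 221.5], 0.38)]
socket [([320.7, 219.9], 0.73)]
slot [([319.1, 221.1], 0.76)]
half_dot [([319.0, 222.1], 0.8)]
clamp_hinge [([320.9, 218.7], 0.61)]
clamp_tip [([331.9, 249.4], 0.46)]
{'t': 0.9, 'q': array([-1.05089753e+00,  3.58607252e-01,  1.19490319e-02, -2.23467125e-05,
       -1.22412660e+00, -2.88096811e-01]), 'qd': array([ 0.00103755,  0.00036604, -0.00161321,  0.00116156,  0.00059787,
       -0.0015455 ]), 'joint_efforts': array([-2.14721636e-03, -5.82357502e+01,  2.93288022e+01,  7.00259373e+00,
        1.22791048e-02, -4.60798913e-05]), 'eef_pos': array([ 0.15505736, -0.65693877,  0.2515739 ]), 'ee_rot': array([-3.14158760e+00,  2.34193923e-05, -2.90979826e+00]), 'force': array([-0.42885021,  0.0809253 ,  0.21041992]), 'moment': array([-0.01056179, -0.02592981, -0.09067546]), 'width': 0.08744116485498422}
```

View pics/scene0.png

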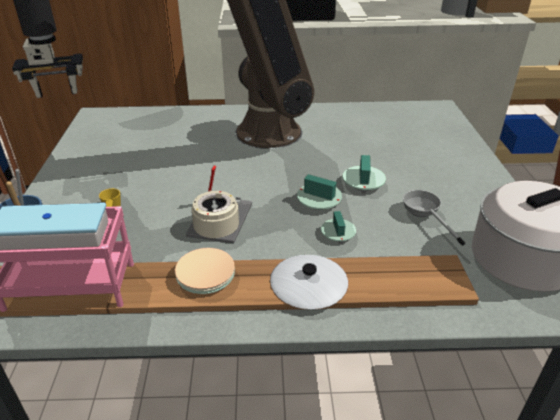

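View pics/top0.png

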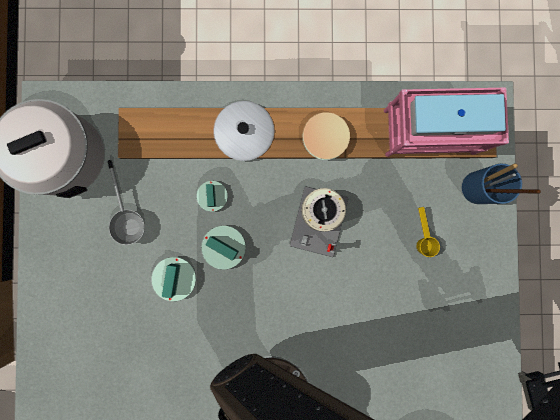

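Run:
```python
import cv2
a=cv2.imread('pics/top0.png'); cv2.imwrite('pics/top0c.png',cv2.resize(a[150:310,110:310],None,fx=4,fy=4,interpolation=cv2.INTER_CUBIC)[:600,:800])
cv2.imwrite('pics/top0m.png',cv2.resize(a[160:290,250:390],None,fx=4.5,fy=4.5,interpolation=cv2.INTER_CUBIC))
a=cv2.imread('pics/scene0.png'); cv2.imwrite('pics/scene0c.png',cv2.resize(a[140:290,130:400],None,fx=2.9,fy=2.9,interpolation=cv2.INTER_CUBIC))
```

```text
(no output)
```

View pics/top0c.png

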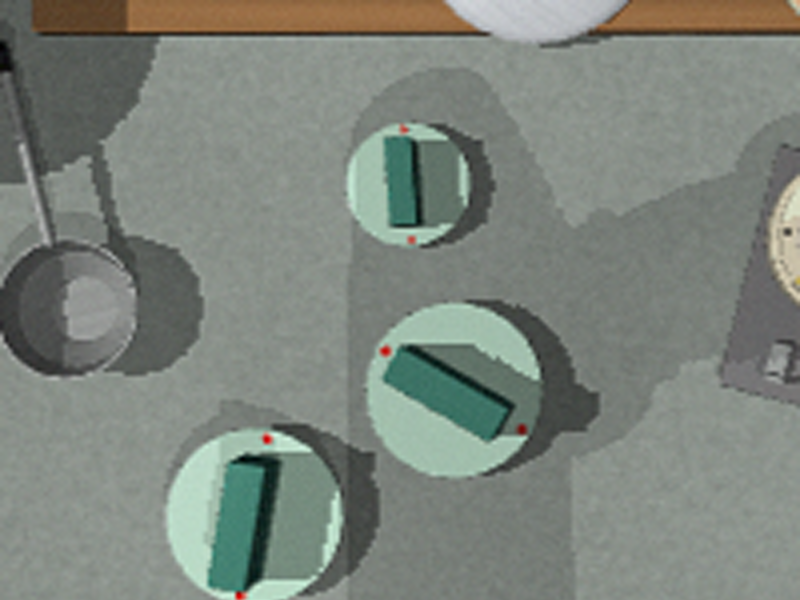

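View pics/top0m.png

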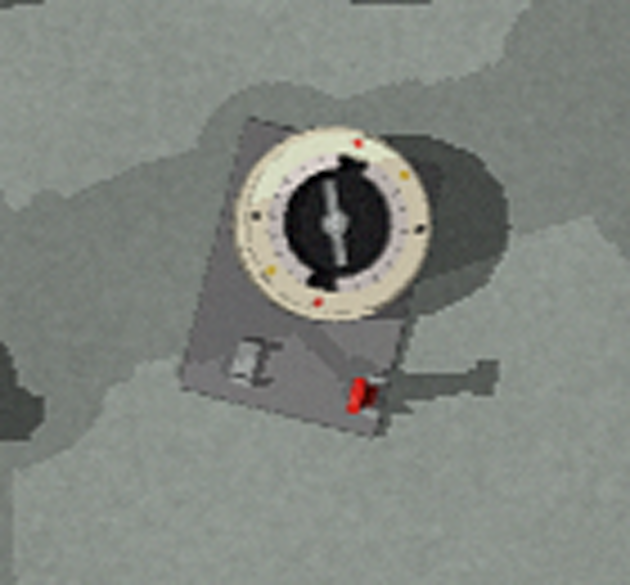

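View pics/scene0c.png

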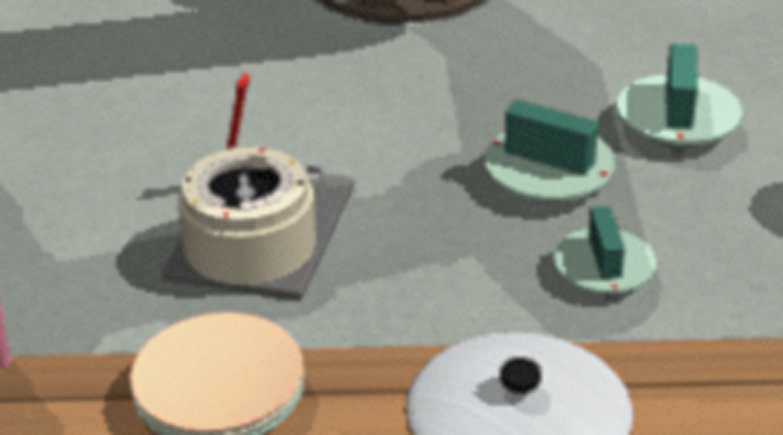

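Run:
```python
from h import *
ps=pickle.load(open('p0.pkl','rb'))
for n,(x0,x1,y0,y1) in {'top':(290,350,180,260),'scene':(180,250,160,240)}.items():
    I=ps[n]['frame'].astype(int); R,G,B=I[...,0],I[...,1],I[...,2]
    for c,m in {'red':(R>140)&(R-G>45)&(R-B>45)&(abs(G-B)<60),'yel':(R-B>70)&(G-B>45)&(R>150)}.items():
        mm=np.zeros(m.shape,np.uint8); mm[y0:y1,x0:x1]=m[y0:y1,x0:x1]
        k,l,s,ce=cv2.connectedComponentsWithStats(mm)
        for i in range(1,k):
            w=np.where(l==i, (R-(G+B)/2) if c=='red' else (R+G)/2-B,0).clip(0)
            print(n,c,s[i,4],np.round(ce[i],1))
# lids: mint and dark green
for n in ps:
    I=ps[n]['frame'].astype(int); R,G,B=I[...,0],I[...,1],I[...,2]
    hsv=cv2.cvtColor(ps[n]['frame'],cv2.COLOR_RGB2HSV)
    m=((G-R>12)&(G>B)&(hsv[...,0]>65)&(hsv[...,0]<90)).astype(np.uint8)
    k,l,s,ce=cv2.connectedComponentsWithStats(m)
    for i in range(1,k):
        if s[i,4]>100: print(n,s[i],np.round(ce[i],1))
p=ps['top']
for a,b in [((110+348/4,150+185/4),(110+471/4,150+185/4)),((110+366/4,150+390/4),(110+543/4,150+390/4)),((110+166/4,150+515/4),(110+343/4,150+515/4))]:
    print('dia',np.linalg.norm(atz(p,a,.019)-atz(p,b,.019)), atz(p,((a[0]+b[0])/2,a[1]),.019))
```

```text
top red 5 [329.2 191.4]
top red 4 [320.5 226.5]
top red 22 [328.7 247.8]
top yel 4 [339.5 198.5]
top yel 4 [309.5 219.5]
scene red 15 [213.5 167.3]
scene red 2 [219.5 191. ]
scene red 4 [207.5 213.5]
scene yel 1 [230. 195.]
scene yel 1 [197. 209.]
scene [342 154  44  36 931] [364.2 174.7]
scene [ 297  174   45   35 1122] [318.9 192.3]
scene [321 210  35  31 668] [338.2 227.7]
top [196 180  32  32 741] [211.5 195.8]
top [ 201  226   45   44 1499] [222.9 247.2]
top [ 151  257   45   45 1534] [173.1 278.8]
dia 0.09077363866030895 [0.59615277 0.16954634 0.019     ]
dia 0.13006081481423334 [0.44479206 0.13623794 0.019     ]
dia 0.12917408289843949 [0.35438874 0.28241263 0.019     ]
```

Candidates in the top view are the lids at (210,195), (223,247) and (173,279). Flange diameters measure 91, 130 and 129 mm. The one at (210,195) matches the stated 92 mm flange, and its bar of about 65 mm also fits. The enlarged crop confirms it is visibly the small one. Next I'll fit poses from both views.

```bash
cat > fit.py <<'E'
from h import *
from scipy.optimize import least_squares, minimize
ps=pickle.load(open('p0.pkl','rb'))
obs={'top':{'r1':(329.2,191.4),'r2':(320.5,226.5),'y1':(339.5,198.5),'y2':(309.5,219.5),'k1':(250+420/4.5-.4,160+229/4.5-.4),'k2':(250+256/4.5-.4,160+216/4.5-.4)},
'scene':{'r1':(207.5,213.5),'r2':(219.5,191),'y1':(197,209),'y2':(230,195)}}
ang={'r1':0,'r2':180,'y1':-40,'y2':140,'k1':-80,'k2':100}
def pts(v,names):
    x,y,z,w=v
    return [[x+.051*np.cos(w+np.radians(ang[k])),y+.051*np.sin(w+np.radians(ang[k])),z] for k in names]
def res(v,views):
    r=[]
    for n in views: r+=list((proj(ps[n],pts(v,obs[n]))-np.array(list(obs[n].values()))).ravel())
    return r
for views in (['top','scene'],):
    s=least_squares(res,[.52,-.15,.084,0.0],args=(views,)); print('mill',np.round(s.x,4),np.round(s.fun,1))
for views in (['top'],['scene'],['top','scene']):
    s2=least_squares(lambda u:res([u[0],u[1],.084,u[2]],views),[.52,-.15,s.x[3]]); print('z fixed',views,np.round(s2.x,4),abs(s2.fun).max())
x,y,w=s2.x
c=np.cos(w);sn=np.sin(w)
M=lambda a,b,z:[x+c*a-sn*b,y+sn*a+c*b,z]
print('hinge',M(-.1,-.055,.026),'shut tip',M(-.1,.05,.026))
print('foot corners',proj(ps['top'],[M(a,b,.012) for a in(.058,-.127) for b in (-.067,.067)]).round())
for n in ps:
    for th in (1.2,1.4,1.57,1.7,1.9):
        print(n,th,proj(ps[n],[M(-.1,-.055+.105*np.cos(th),.026+.105*np.sin(th))]).round(1))
# lid silhouette fit
def mask(p,v):
    lx,ly,lw=v
    k=np.zeros((420*4,560*4),np.uint8)
    a=np.linspace(0,2*np.pi,60)
    R=lambda P:[[lx+np.cos(lw)*q[0]-np.sin(lw)*q[1],ly+np.sin(lw)*q[0]+np.cos(lw)*q[1],q[2]] for q in P]
    for z in ([.014,.019],):
        P=R([[.046*np.cos(t),.046*np.sin(t),h] for t in a for h in z]); cv2.fillConvexPoly(k,cv2.convexHull(((proj(p,P)+.5)*4-.5).round().astype(np.int32)),1)
    P=R([[i*.032,j*.01,h] for i in(-1,1) for j in(-1,1) for h in(.019,.055)])
    b=np.zeros_like(k); cv2.fillConvexPoly(b,cv2.convexHull(((proj(p,P)+.5)*4-.5).round().astype(np.int32)),1)
    return k|b,b
T={}
for n in ps:
    I=ps[n]['frame'].astype(int); R,G,B=I[...,0],I[...,1],I[...,2]
    h=cv2.cvtColor(ps[n]['frame'],cv2.COLOR_RGB2HSV)
    m=((G-R>12)&(G>B)&(h[...,0]>65)&(h[...,0]<92)).astype(np.uint8)
    k,l,s,ce=cv2.connectedComponentsWithStats(m); u=l[195,211] if n=='top' else l[228,338]
    m=(l==u).astype(np.uint8); m=cv2.morphologyEx(m,cv2.MORPH_CLOSE,np.ones((5,5)))
    dk=(m>0)&(h[...,1]>95)
    T[n]=[cv2.resize(q.astype(np.uint8),None,fx=4,fy=4,interpolation=cv2.INTER_NEAREST) for q in (m,dk)]
    print(n,'bar px',dk.sum())
def cost(v,views):
    s=0
    for n in views:
        a,b=mask(ps[n],v); s+=(a!=T[n][0]).sum()+(b!=T[n][1]).sum()
    return s/16
for views in (['top'],['scene'],['top','scene']):
    best=min((minimize(cost,[.593,.17,w0],args=(views,),method='Nelder-Mead',options=dict(initial_simplex=[[.593,.17,w0],[.603,.17,w0],[.593,.18,w0],[.593,.17,w0+.15]])) for w0 in (-.1,.1,.3)),key=lambda r:r.fun)
    print('lid',views,np.round(best.x,4),best.fun)
E
python3 fit.py
```

```text
mill [ 0.5547 -0.154   0.0829 -0.2545] [-0.4  0.  -0.5  0.1 -0.4 -0.1  0.2  0.1 -0.4 -0.1 -0.2  0.  -0.5 -0.4
 -0.2  0.3 -0.5 -0.2 -0.4  0.2]
z fixed ['top'] [ 0.5546 -0.1546 -0.2599] 0.42030231926133865
z fixed ['scene'] [ 0.5564 -0.1527 -0.2448] 0.2940201523340136
z fixed ['top', 'scene'] [ 0.5549 -0.1538 -0.2543] 0.6561658140906275
hinge [np.float64(0.4443231208271123), np.float64(-0.18192369226484742), 0.026] shut tip [np.float64(0.47073712214398167), np.float64(-0.08030036554094795), 0.026]
foot corners [[348. 197.]
 [304. 185.]
 [333. 257.]
 [289. 246.]]
scene 1.2 [[217.9 168.5]]
scene 1.4 [[210.7 165.9]]
scene 1.57 [[204.6 164.7]]
scene 1.7 [[199.9 164.5]]
scene 1.9 [[193.1 165.2]]
top 1.2 [[323.5 245.9]]
top 1.4 [[331.  247.8]]
top 1.57 [[337.5 249.5]]
top 1.7 [[342.4 250.8]]
top 1.9 [[349.5 252.5]]
scene bar px 178
top bar px 171
lid ['top'] [0.5978 0.1727 0.0747] 72.8125
lid ['scene'] [ 0.5982  0.1732 -0.0539] 111.1875
lid ['top', 'scene'] [ 0.5978  0.1732 -0.0313] 194.5
```

Run:
```python
from h import *
ps=pickle.load(open('p0.pkl','rb'))
import cv2
for n,(x0,x1,y0,y1) in {'top':(194,230,178,214),'scene':(318,360,204,246)}.items():
    f=ps[n]['frame']; I=f.astype(int); d=I[...,0]-I[...,1]
    m=np.zeros(d.shape,np.uint8); m[y0:y1,x0:x1]=(d>0)[y0:y1,x0:x1]
    k,l,s,ce=cv2.connectedComponentsWithStats(m)
    for i in range(1,k):
        w=np.where(l==i,d,0).astype(float); yy,xx=np.mgrid[:420,:560]; c=(np.array([(w*xx).sum(),(w*yy).sum()])/w.sum())
        if w.max()>30: print(n,s[i,4],w.max(),c.round(2),atz(ps[n],c,.019).round(4))
    cv2.imwrite(f'pics/lid_{n}.png',cv2.resize(f[y0:y1,x0:x1,::-1],None,fx=12,fy=12,interpolation=cv2.INTER_NEAREST))
```

```text
top 6 111.0 [210.43 181.85] [0.6389 0.1754 0.019 ]
top 4 84.0 [212.48 209.48] [0.557  0.1692 0.019 ]
scene 5 48.0 [341.39 238.38] [0.6399 0.1763 0.019 ]
```

View pics/lid_top.png

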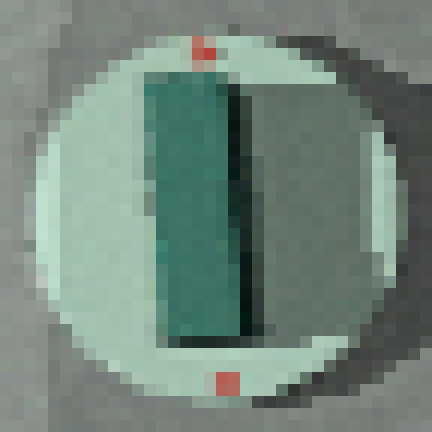

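View pics/lid_scene.png

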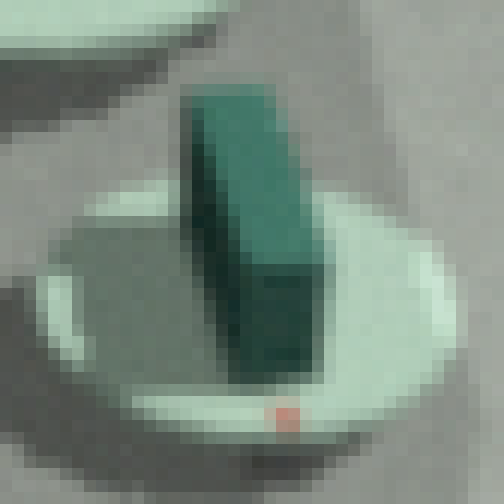

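```bash
cat >> h.py <<'E'
from scipy.spatial.transform import Rotation as Ro
def plan(wps,start=None):
    """wps: list of (x,y,z,yaw,nrows); prints rows from commanded/measured pose"""
    if start is None:
        s=get_state(); P=np.array(s['eef_pos']); R=Ro.from_euler('xyz',s['ee_rot'])
    else: P=np.array(start[:3]); R=Ro.from_euler('xyz',[np.pi,0,start[3]])
    for x,y,z,w,n in wps:
        T=np.array([x,y,z]); W=Ro.from_euler('xyz',[np.pi,0,w]); 
        rv=(R.inv()*W).as_rotvec(); P0=P.copy(); R0=R
        for i in range(1,n+1):
            Rn=R0*Ro.from_rotvec(rv*i/n); Pn=P0+(T-P0)*i/n
            sh=R.inv().apply(Pn-P)*1000; tr=(R.inv()*Rn).as_rotvec()
            print(' '.join('%g'%(round(v,1)+0) for v in sh),' '.join('%g'%(round(v,3)+0) for v in tr),end='; ')
            P,R=Pn,Rn
        print('  |')
MX,MY,MW=.5550,-.1542,-.2555
def M(a,b,z): return (MX+np.cos(MW)*a-np.sin(MW)*b, MY+np.sin(MW)*a+np.cos(MW)*b, z)
E
python3 - <<'E'
from h import *
W=MW-np.pi
def corner(r,th,gap=0): # finger +y bottom corner -> tcp
    y=-.055+r*np.cos(th)-(.004+gap)*np.sin(th); z=.026+r*np.sin(th)+(.004+gap)*np.cos(th)
    return M(-.1,y-.021,z+.025)
a=M(-.1,-.090,.25); b=M(-.1,-.090,.125)
print(a,b)
plan([(*a,W,10),(*b,W,3)])
cur=b
wps=[(*corner(.07,th),W,1) for th in (1.33,1.15,1.0,.85,.7,.55,.4,.3,.2,.1,.03,0)]
plan(wps,start=(*b,W))
E
```

```text
(np.float64(0.4355006660110148), np.float64(-0.21600541380970562), 0.25) (np.float64(0.4355006660110148), np.float64(-0.21600541380970562), 0.125)
-37.4 36.5 0.2 0 0 0.049; -35.6 38.3 0.2 0 0 0.049; -33.7 39.9 0.2 0 0 0.049; -31.7 41.5 0.2 0 0 0.049; -29.7 43 0.2 0 0 0.049; -27.5 44.4 0.2 0 0 0.049; -25.3 45.7 0.2 0 0 0.049; -23.1 46.9 0.2 0 0 0.049; -20.8 48 0.2 0 0 0.049; -18.4 48.9 0.2 0 0 0.049;   |
0 0 41.7 0 0 0; 0 0 41.7 0 0 0; 0 0 41.7 0 0 0;   |
0 26.8 5.1 0 0 0;   |
0 12.1 3.4 0 0 0;   |
0 9.5 4.5 0 0 0;   |
0 8.7 5.8 0 0 0;   |
0 7.8 7.1 0 0 0;   |
0 6.6 8.2 0 0 0;   |
0 5.3 9.1 0 0 0;   |
0 2.8 6.4 0 0 0;   |
0 2.1 6.7 0 0 0;   |
0 1.4 6.9 0 0 0;   |
0 0.6 4.9 0 0 0;   |
0 0.2 2.1 0 0 0;   |
```

Call:
{"api": "step_arm", "payload": {
  "commands": "-37.4 36.5 0 0 0 0.049; -35.6 38.3 0 0 0 0.049; -33.7 39.9 0 0 0 0.049; -31.7 41.5 0 0 0 0.049; -29.7 43 0 0 0 0.049; -27.5 44.4 0 0 0 0.049; -25.3 45.7 0 0 0 0.049; -23.1 46.9 0 0 0 0.049",
  "jaw": 0,
  "grip_force": 10
}}

```text
t: 1.9
eef_pos: [0.3805, -0.303, 0.252]
ee_rot: [-3.141, 0.001, 2.98]
force: [0.6, -1.2, -0.1]
width: 0.0133
```

Call:
{"api": "step_arm", "payload": {
  "commands": "-20.8 48 0 0 0 0.049; -18.4 48.9 0 0 0 0.049; 0 0 42 0 0 0; 0 0 42 0 0 0; 0 0 0 0 0 0"
}}

```text
t: 2.52
eef_pos: [0.4342, -0.2159, 0.1654]
ee_rot: [-3.141, -0.006, 2.883]
force: [0.1, -0.5, 1.1]
width: 0.0003
```

Run:
```python
from h import *
print(M(-.1,-.09,.166),MW+np.pi)
p=grab_frame('scene'); save(p,'scene1'); q=grab_frame('top'); save(q,'top1')
a=cv2.resize(p['frame'][120:270,140:290],None,fx=4,fy=4); b=cv2.resize(q['frame'][160:310,250:400],None,fx=4,fy=4)
cv2.imwrite('pics/b1.png',cv2.resize(np.hstack([a,b]),(800,400))[:,:,::-1])
```

```text
(np.float64(0.4355006660110148), np.float64(-0.21600541380970562), 0.166) 2.886092653589793
```

View pics/b1.png

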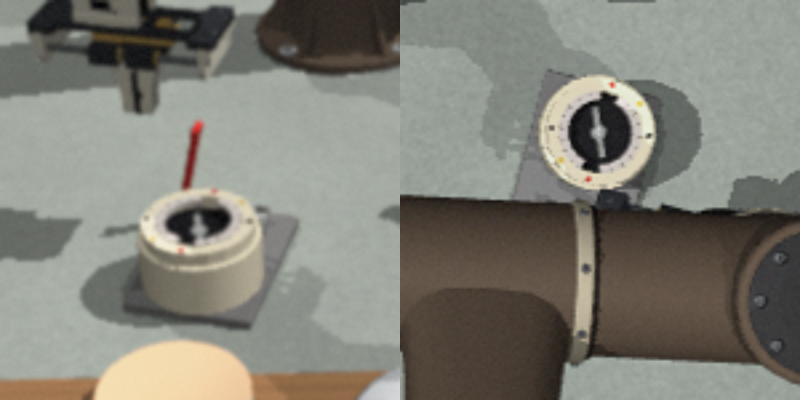

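Call:
{"api": "step_arm", "payload": {
  "commands": "0 0 41 0 0 0; 0 26 5 0 0 0; 0 12 3.5 0 0 0; 0 9.5 4.5 0 0 0; 0 8.7 5.8 0 0 0; 0 7.8 7.1 0 0 0; 0 6.6 8.2 0 0 0; 0 5.3 9.1 0 0 0"
}}

```text
t: 3.62
eef_pos: [0.4555, -0.1426, 0.0827]
ee_rot: [-3.142, -0.0, 2.883]
force: [0.3, 0.1, 0.7]
width: 0.0005
```

Run:
```python
from h import *
p=grab_frame('scene'); save(p,'scene2'); 
cv2.imwrite('pics/b2.png',cv2.resize(p['frame'][120:270,140:290],None,fx=4,fy=4)[:,:,::-1])
```

```text
(no output)
```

View pics/b2.png

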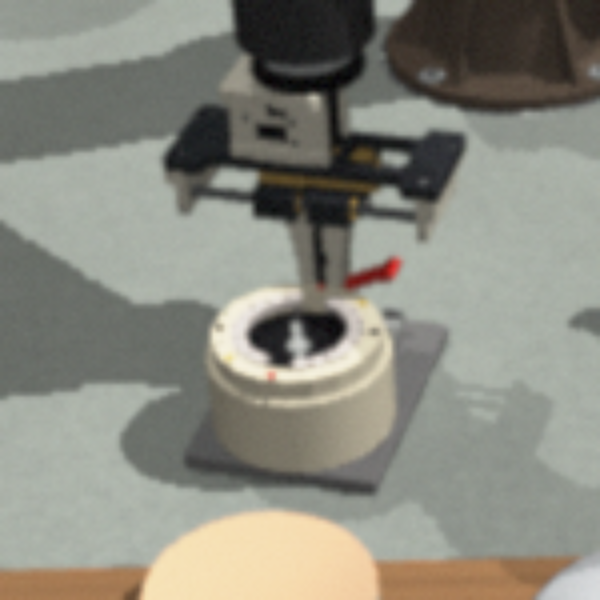

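The lever (tip at about (398,262) in the crop) follows the fingers and is now nearly level. I'll keep pushing down.

Call:
{"api": "step_arm", "payload": {
  "commands": "0 2.8 6.4 0 0 0; 0 2.1 6.7 0 0 0; 0 1.4 6.9 0 0 0; 0 0.6 4.9 0 0 0; 0 0 2.5 0 0 0; 0 0 0.5 0 0 0; 0 0 0 0 0 0"
}}

```text
t: 4.55
eef_pos: [0.4572, -0.1364, 0.0555]
ee_rot: [-3.142, -0.0, 2.883]
force: [0.7, -0.1, -0.2]
width: 0.0004
```

Call:
{"api": "step_arm", "payload": {
  "commands": "0 0 1 0 0 0; 0 0 1 0 0 0; 0 0 0 0 0 0"
}}

```text
t: 4.92
eef_pos: [0.4574, -0.1364, 0.0549]
ee_rot: [-3.141, 0.001, 2.884]
force: [-6.2, 1.9, 18.8]
width: 0.0007
```

Call:
{"api": "step_arm", "payload": {
  "commands": "0 0 -20 0 0 0; 0 0 -60 0 0 0; 0 0 -60 0 0 0; 20 40 0 0 0 0; 20 50 0 0 0 0; 0 55 0 0 0 0; 0 55 0 0 0 0; 0 0 0 0 0 0",
  "jaw": 60
}}

```text
t: 5.92
eef_pos: [0.4705, 0.0702, 0.1936]
ee_rot: [3.141, 0.001, 2.887]
force: [-0.0, 0.3, -0.4]
width: 0.0597
```

Run:
```python
from h import *
p=grab_frame('scene'); save(p,'scene3'); q=grab_frame('top'); save(q,'top3')
a=cv2.resize(p['frame'][140:260,150:270],None,fx=4,fy=4); b=cv2.resize(q['frame'][170:290,270:390],None,fx=4,fy=4)
cv2.imwrite('pics/b3.png',cv2.resize(np.hstack([a,b]),(800,400))[:,:,::-1])
for v in (p,q): print([proj(v,[M(-.1,-.055+.105*np.cos(t),.026+.105*np.sin(t))]).round(1).tolist() for t in (0,.1)], [(np.round(r['pixel'],1).tolist(),round(r['conf'],2)) for r in recognise(v,'clamp_tip')])
plan([(.598,.1725,.17,.076-np.pi,4),(.598,.1725,.09,.076-np.pi,2)])
print(get_state()['eef_pos'],get_state()['q'])
```

```text
[[[242.7, 200.7]], [[242.4, 197.6]]] [([204.0, 268.8], 0.75), ([237.1, 199.1], 0.59), ([212.2, 292.7], 0.56)]
[[[297.3, 238.3]], [[297.7, 238.5]]] [([325.7, 134.3], 0.75), ([307.6, 241.8], 0.65), ([213.4, 197.3], 0.29)]
-24.4 33.9 5.8 0 0 -0.084; -27.1 31.7 5.8 0 0 -0.084; -29.7 29.3 5.8 0 0 -0.084; -32 26.7 5.8 0 0 -0.084;   |
0 0 40 0 0 0; 0 0 40 0 0 0;   |
[0.4691451  0.06652185 0.19330673] [ 5.57505214e-01  7.42538423e-02 -5.01394453e-01 -1.28155037e-04
 -9.95719883e-01 -2.38703842e+00]
```

View pics/b3.png

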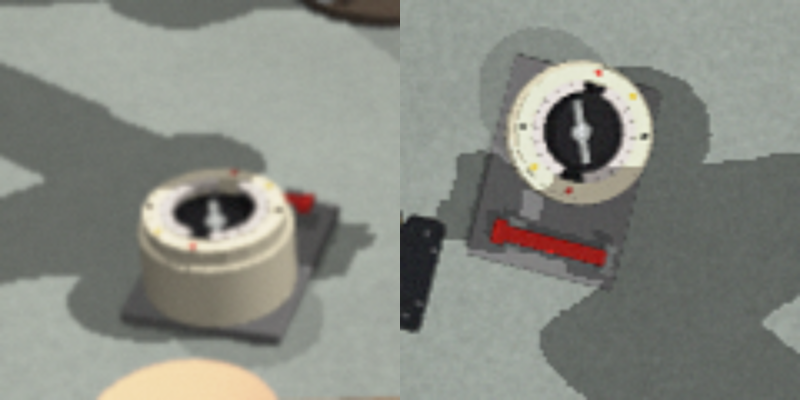

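The lever lies level in the catch: red bar from (495,232) to (605,258) in the right crop. The tip, at about (297,238) full-frame, matches the projected shut tip. Next is the lid.

Call:
{"api": "step_arm", "payload": {
  "commands": "-24.4 33.9 5.8 0 0 -0.084; -27.1 31.7 5.8 0 0 -0.084; -29.7 29.3 5.8 0 0 -0.084; -32 26.7 5.8 0 0 -0.084; 0 0 40 0 0 0; 0 0 20 0 0 0; 0 0 0 0 0 0"
}}

```text
t: 7.0
eef_pos: [0.5975, 0.1714, 0.1086]
ee_rot: [-3.14, -0.003, -3.066]
force: [0.9, -0.8, 1.1]
width: 0.0597
```

Run:
```python
from h import *
p=grab_frame('scene'); save(p,'scene4'); q=grab_frame('top'); save(q,'top4')
a=cv2.resize(p['frame'][140:260,270:390],None,fx=4,fy=4); b=cv2.resize(q['frame'][140:260,150:270],None,fx=4,fy=4)
cv2.imwrite('pics/b4.png',cv2.resize(np.hstack([a,b]),(800,400))[:,:,::-1])
plan([(.598,.1725,.049,.076-np.pi,4)])
print(get_state()['eef_pos'],get_state()['ee_rot'])
```

```text
0.2 0 15.5 0 0 0; 0.2 0 15.5 0 0 0; 0.2 0 15.5 0 0 0; 0.2 0 15.5 0 0 0;   |
[0.5989203  0.17254388 0.11109271] [-3.14157758e+00  6.68836706e-04 -3.06478189e+00]
```

View pics/b4.png

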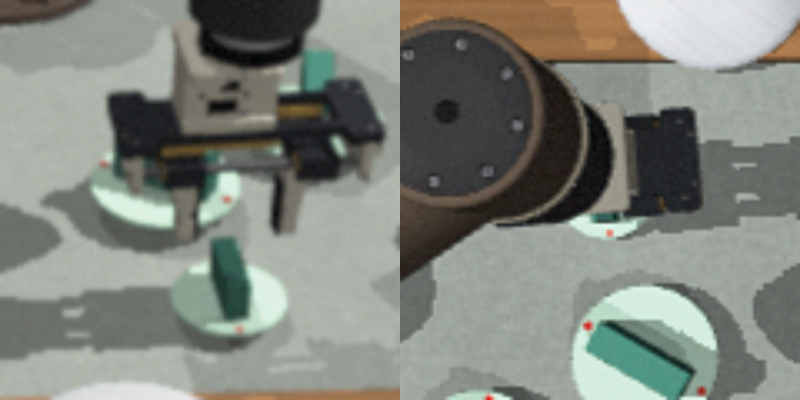

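The fingers straddle the bar: fingers at (185,220) and (285,220), bar at (230,275) in the crop. I'll descend and grip.

Call:
{"api": "step_arm", "payload": {
  "commands": "0 0 25 0 0 0; 0 0 25 0 0 0; 0 0 10 0 0 0; 0 0 0 0 0 0"
}}

```text
t: 7.6
eef_pos: [0.5987, 0.1732, 0.0508]
ee_rot: [-3.142, 0.0, -3.064]
force: [0.4, -0.2, 0.5]
width: 0.0599
```

Call:
{"api": "step_arm", "payload": {
  "commands": "0 0 0 0 0 0; 0 0 0 0 0 0; 0 0 0 0 0 0; 0 0 0 0 0 0",
  "jaw": 10,
  "grip_force": 30
}}

```text
t: 8.1
eef_pos: [0.5985, 0.1734, 0.0505]
ee_rot: [3.141, 0.0, -3.064]
force: [-0.2, -0.5, -0.1]
width: 0.026
```

Call:
{"api": "step_arm", "payload": {
  "commands": "0 0 0 0 0 0; 0 0 0 0 0 0; 0 0 0 0 0 0"
}}

```text
t: 8.48
eef_pos: [0.5984, 0.1733, 0.0504]
ee_rot: [-3.142, 0.0, -3.064]
force: [0.1, -0.8, 2.6]
width: 0.02
```

Run:
```python
from h import *
s=get_state();x,y,z=s['eef_pos']
plan([(x,y,.17,-3.064,2),(MX,MY,.19,MW-np.pi,8)])
```

```text
0 0 -59.8 0 0 0; 0 0 -59.8 0 0 0;   |
8.6 -40.4 -2.5 0 0 0.042; 6.9 -40.7 -2.5 0 0 0.042; 5.2 -41 -2.5 0 0 0.042; 3.5 -41.1 -2.5 0 0 0.042; 1.8 -41.3 -2.5 0 0 0.042; 0.1 -41.3 -2.5 0 0 0.042; -1.7 -41.3 -2.5 0 0 0.042; -3.4 -41.2 -2.5 0 0 0.042;   |
```

Call:
{"api": "step_arm", "payload": {
  "commands": "0 0 -30 0 0 0; 0 0 -50 0 0 0; 0 0 -40 0 0 0; 8.6 -40.4 -2.5 0 0 0.042; 6.9 -40.7 -2.5 0 0 0.042; 5.2 -41 -2.5 0 0 0.042; 3.5 -41.1 -2.5 0 0 0.042; 1.8 -41.3 -2.5 0 0 0.042"
}}

```text
t: 9.48
eef_pos: [0.5705, -0.0325, 0.1824]
ee_rot: [3.141, -0.001, 3.008]
force: [0.5, -0.8, -2.3]
width: 0.0199
```

Call:
{"api": "step_arm", "payload": {
  "commands": "0.1 -41.3 -2.5 0 0 0.042; -1.7 -41.3 -2.5 0 0 0.042; -3.4 -41.2 -2.5 0 0 0.042; 0 0 0 0 0 0; 0 0 0 0 0 0"
}}

```text
t: 10.1
eef_pos: [0.5543, -0.1542, 0.1898]
ee_rot: [3.141, -0.001, 2.883]
force: [-0.2, -0.1, -1.6]
width: 0.0198
```

Run:
```python
from h import *
p=grab_frame('scene'); save(p,'scene5'); q=grab_frame('top'); save(q,'top5')
a=cv2.resize(p['frame'][110:260,140:290],None,fx=4,fy=4); b=cv2.resize(q['frame'][140:290,250:400],None,fx=4,fy=4)
cv2.imwrite('pics/b5.png',cv2.resize(np.hstack([a,b]),(800,400))[:,:,::-1])
cv2.imwrite('pics/b5a.png',a[:,:,::-1])
s=get_state();print(s['eef_pos'],s['ee_rot'],s['q'],MX,MY,MW+np.pi, s['width'])
```

```text
[ 0.55458205 -0.15349555  0.18999521] [ 3.14144310e+00 -3.80614000e-04  2.88419411e+00] [ 6.96279185e-02  2.44616217e-01 -2.98027372e-01 -3.08099777e-04
 -1.02846516e+00 -1.89766376e+00] 0.555 -0.1542 2.886092653589793 0.019952570719855015
```

View pics/b5.png

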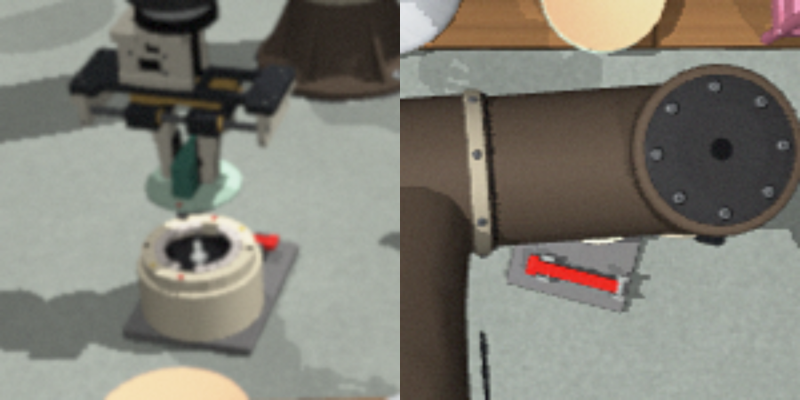

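View pics/b5a.png

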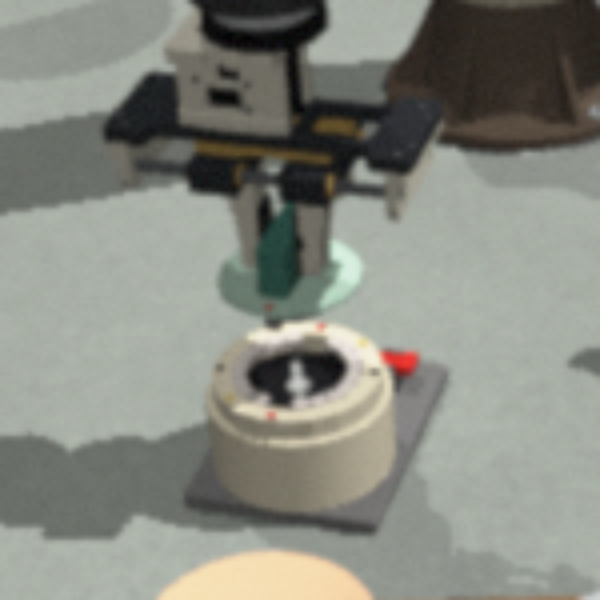

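Run:
```python
from h import *
import cv2
p=grab_frame('scene')
I=p['frame'].astype(int); d=I[...,0]-I[...,1]
for (x0,x1,y0,y1) in [(198,216,180,192),(200,214,207,220),(213,228,187,196)]:
    w=np.where(d[y0:y1,x0:x1]>20,d[y0:y1,x0:x1],0).astype(float); yy,xx=np.mgrid[y0:y1,x0:x1]; c=[(w*xx).sum()/w.sum(),(w*yy).sum()/w.sum()]
    print('red',np.round(c,2),w.max(), 'lid z',atz(p,c,.1586),'collar',atz(p,c,.084))
s=get_state(); P=s['eef_pos']; w=s['ee_rot'][2]-np.pi
print(proj(p,[[P[0]+.041*np.cos(w),P[1]+.041*np.sin(w),P[2]-.0504+.019]]), [P[0]+.041*np.cos(w),P[1]+.041*np.sin(w)])
print(proj(p,[M(.051,0,.084),M(-.051,0,.084)]), M(.051,0,.084),M(-.051,0,.084))
# flange ellipse extents
h=cv2.cvtColor(p['frame'],cv2.COLOR_RGB2HSV)
R,G,B=I[...,0],I[...,1],I[...,2]
m=((G-R>12)&(G>B)&(h[...,0]>65)&(h[...,0]<92)).astype(np.uint8)
m[:160]=0;m[200:]=0;m[:,:180]=0;m[:,250:]=0
ys,xs=np.nonzero(m); print('flange x',xs.min(),xs.max(),'y',ys.min(),ys.max())
a=np.linspace(0,6.28,200); Q=proj(p,[[P[0]+.046*np.cos(t),P[1]+.046*np.sin(t),P[2]-.0504+z] for t in a for z in(.014,.019)]); print(Q.min(0),Q.max(0))
```

```text
red [207. 186.] 33.0 lid z [ 0.59333404 -0.16143508  0.1586    ] collar [ 0.47958886 -0.17636443  0.084     ]
red [207.21 213.22] 72.0 lid z [ 0.707244   -0.15220664  0.1586    ] collar [ 0.60593288 -0.16612864  0.084     ]
red [219.75 191.13] 76.0 lid z [ 0.6174132  -0.12845845  0.1586    ] collar [ 0.50629643 -0.13978818  0.084     ]
[[206.01252459 186.21024796]] [np.float64(0.594318431589781), np.float64(-0.16379963083495414)]
[[206.88122545 212.85707926]
 [219.1996651  191.01129257]] (np.float64(0.6043443896536118), np.float64(-0.16708918964530076), 0.084) (np.float64(0.5056556103463883), np.float64(-0.14131081035469925), 0.084)
flange x 195 230 y 160 188
[193.15167048 168.08714358] [229.54490575 189.22518271]
```

The lid's front red dot at (207,186) agrees with its predicted position to about 1 px. The mill's red dots are within 0.5 px of prediction. Alignment is good, so I'll descend slowly.

Call:
{"api": "step_arm", "payload": {
  "commands": "0 0 30 0 0 0; 0 0 12 0 0 0; 0 0 4 0 0 0; 0 0 4 0 0 0; 0 0 4 0 0 0; 0 0 4 0 0 0; 0 0 3 0 0 0; 0 0 0 0 0 0"
}}

```text
t: 11.25
eef_pos: [0.5544, -0.1543, 0.1291]
ee_rot: [-3.142, -0.0, 2.883]
force: [0.4, 0.4, -1.8]
width: 0.0198
```

Call:
{"api": "step_arm", "payload": {
  "commands": "0 0 3 0 0 0; 0 0 3 0 0 0; 0 0 2 0 0 0; 0 0 0 0 0 0; 0 0 0 0 0 0"
}}

```text
t: 11.88
eef_pos: [0.5546, -0.1542, 0.1213]
ee_rot: [-3.142, 0.0, 2.883]
force: [-0.2, 0.2, -1.1]
width: 0.0197
```

Call:
{"api": "step_arm", "payload": {
  "commands": "0 0 1 0 0 0; 0 0 0.5 0 0 0; 0 0 0 0 0 0"
}}

```text
t: 12.25
eef_pos: [0.5547, -0.1542, 0.1204]
ee_rot: [3.142, 0.001, 2.884]
force: [-1.6, 2.2, 5.8]
width: 0.0196
```

Call:
{"api": "step_arm", "payload": {
  "commands": "0 0 0 0 0 0.08; 0 0 0 0 0 0.1; 0 0 0 0 0 0.1; 0 0 0 0 0 0.1; 0 0 0 0 0 0.1; 0 0 0 0 0 0.1; 0 0 0 0 0 0; 0 0 0 0 0 0",
  "grip_force": 40
}}

```text
t: 13.25
eef_pos: [0.5544, -0.1549, 0.1204]
ee_rot: [-3.141, 0.001, 2.304]
force: [-3.8, -3.4, 4.9]
width: 0.0198
```

Run:
```python
from h import *
s=get_state();print(s['eef_pos'],s['ee_rot'],s['moment'],s['force'],s['q'][5])
```

```text
[ 0.5544284  -0.15490271  0.12036541] [-3.14096782e+00  6.89905093e-04  2.30384286e+00] [-1.11065827  1.02790347  0.01040062] [-3.75776757 -3.43492343  4.92033144] -2.477158434790846
```

Call:
{"api": "step_arm", "payload": {
  "commands": "0 0 0 0 0 0.06; 0 0 0 0 0 0.056; 0 0 0 0 0 0; 0 0 0 0 0 0; 0 0 0 0 0 0"
}}

```text
t: 13.88
eef_pos: [0.5543, -0.1549, 0.1204]
ee_rot: [-3.141, 0.001, 2.188]
force: [-2.8, -2.8, 6.0]
width: 0.0198
```

Run:
```python
from h import *
p=grab_frame('scene'); save(p,'scene6'); q=grab_frame('top'); save(q,'top6')
cv2.imwrite('pics/b6.png',np.hstack([cv2.resize(p['frame'][165:265,160:260],(400,400),interpolation=cv2.INTER_CUBIC),cv2.resize(q['frame'][170:270,270:370],(400,400),interpolation=cv2.INTER_CUBIC)])[:,:,::-1])
s=get_state();print(s['eef_pos'],s['ee_rot'],s['moment'],s['force'],s['q'][5])
w=s['ee_rot'][2]-np.pi; P=s['eef_pos']
print('turn',MW-w)
for r,z in ((.041,.089),): print(proj(p,[[P[0]+k*r*np.cos(w),P[1]+k*r*np.sin(w),z] for k in(1,-1)]))
print(proj(p,[(MX+.051*np.cos(MW-a),MY+.051*np.sin(MW-a),.084) for a in np.radians((0,40,80))]))
```

```text
[ 0.55433684 -0.15489523  0.12038046] [-3.14093991e+00  6.52319017e-04  2.18786522e+00] [-1.04394198  1.15264892  0.04685779] [-2.99158533 -2.58479421  5.99757985] -2.593114493189333
turn 0.6982274379054965
[[199.28646245 205.45105691]
 [225.98887841 194.52406067]]
[[206.88122545 212.85707926]
 [196.35189304 208.5439324 ]
 [194.04423233 201.13036122]]
```

View pics/b6.png

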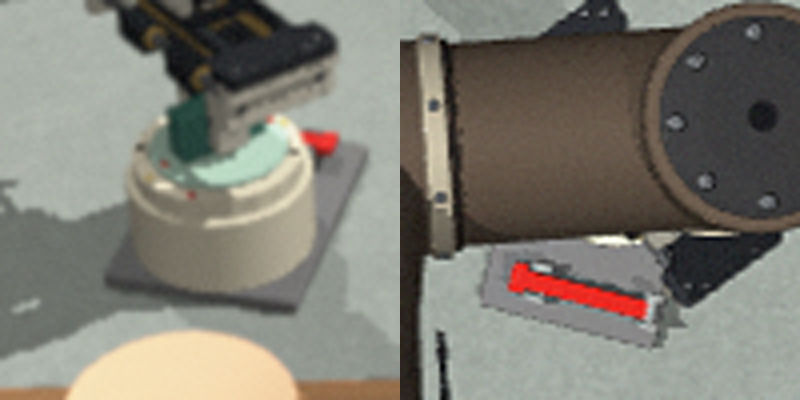

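Run:
```python
from h import *
p=grab_frame('scene')
f=p['frame'][190:225,185:245]; cv2.imwrite('pics/b7.png',cv2.resize(f,None,fx=12,fy=12,interpolation=cv2.INTER_NEAREST)[:,:,::-1])
I=p['frame'].astype(int); d=I[...,0]-I[...,1]; yv=(I[...,0]+I[...,1])/2-I[...,2]
m=np.zeros(d.shape,np.uint8); m[190:225,185:235]=(d>25)[190:225,185:235]
k,l,s,ce=cv2.connectedComponentsWithStats(m)
yy,xx=np.mgrid[:420,:560]
for i in range(1,k):
    w=np.where(l==i,d,0.); c=[(w*xx).sum()/w.sum(),(w*yy).sum()/w.sum()]
    P=atz(p,c,.089); v=P[:2]-np.array([.5564,-.1527]); print(s[i,4],np.round(c,2),'z89 r',np.linalg.norm(v),'ang',np.arctan2(v[1],v[0]))
    P=atz(p,c,.084); v=P[:2]-np.array([.5564,-.1527]); print('    z84 r',np.linalg.norm(v),'ang',np.arctan2(v[1],v[0]))
```

```text
3 [227.22 194.35] z89 r 0.04350522135002572 ang 2.2258639864127696
    z84 r 0.04788744633594998 ang 2.3556825337613736
1 [234. 198.] z89 r 0.053861483329568326 ang 1.7328075815252593
    z84 r 0.055009958658936715 ang 1.8642086648802336
1 [201. 206.] z89 r 0.03935609184362376 ang -0.9061109672082898
    z84 r 0.0363932720230479 ang -1.076288099234487
4 [207.44 213.45] z89 r 0.05852871382106035 ang -0.20364372410874515
    z84 r 0.05212299674407408 ang -0.24742858696403663
```

View pics/b7.png

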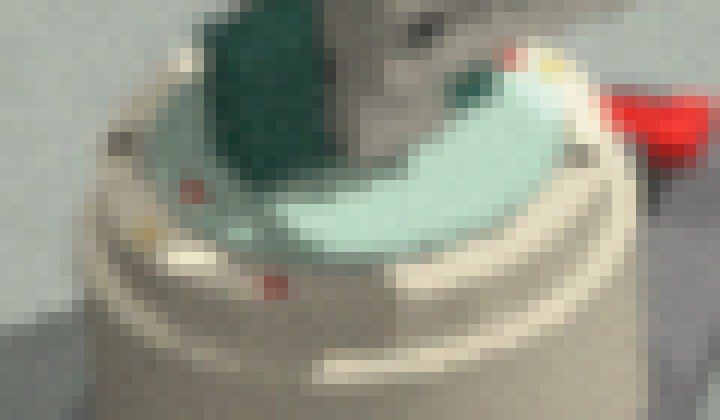

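Lid dots at (200.6,205.4) and (227.2,194.2) line up with the yellow dots at (197,208.7) and (230.5,195). The slopes are 0.42 and 0.41, so the lid is at halfway, and the lever is still in its catch. Handing in while gripping.

Run:
```python
from h import *
s=get_state();print(s['t'],s['ee_rot'],s['width'],s['force']); print(job_done())
```

```text
14.025 [-3.14099363e+00  6.27013809e-04  2.18787363e+00] 0.01971115185536236 [-3.7539394  -2.60975317  5.02370729]
the job is handed in; nothing more can be done
None
```

The mill is set to pulse. I handed it in at about 14 s with the gripper still holding the lid at the halfway point.

- **Lever:** I pushed the red lever down into its catch. The fingertips stopped on it at about 30 mm with 19 N. The pictures afterwards show it level in the catch, and it was still there in the last picture.
- **Lid:** I took the small lid, which has a 91 mm flange; the other two measured about 130 mm. It went into the slots and seated at the expected height, with about 6 N of contact.
- **Halfway point:** By the arm's own pose the lid has turned 0.698 rad against a target of 0.70. The lid's red dots line up with the yellow dots in the scene view.

**Checks that disagreed:** a coarse angle reading from one-pixel dots gave a turn of about 0.66 to 0.68 rad. That is within picture resolution and well short of the lock pawls at 0.93. The wrist moment about the vertical read about 0.05 N m, lower than the 0.11 N m spring torque. The top camera could not see the lid at the end because the arm was in the way.

The only other kitchenware near the path was the large lids. I saw nothing touched or moved, but I took no separate final picture of the rest.

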